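# Return the brass weights to their graded block

## Task

The weighing is finished: put the four brass weights back into the wooden weight block, each standing upright on the bottom of the well made for it, so that they run in order of size from the smallest well to the largest. Leave the pen that lies among them where it is.

Things in the scene. Friction and masses are not known exactly. Their poses are not given: they have to be found in the camera images.
- weight_block: Fixed wooden block 240 x 88 x 18 mm with brass corners (its plinth 250 x 98 mm). Origin: centre of its underside, on the counter; y runs along its row of four round wells from the smallest to the largest, x across it. Wells at x = 0, y = -91.5, -45.5, +10.5, +76.5 mm are 29, 39, 49, 59 mm wide (9 mm more than their weights) and 10 mm deep, floors 8 mm above the counter.
- weight_tiny_center (a point): Centre of the smallest of four loose brass weights, about 70 g: an upright cylinder 20 mm in diameter and 24 mm high with a bevelled foot and, on top, a thin neck and a small round knob; 34 mm high over all. Grip it round the cylinder. The point lies on its axis 17 mm above its underside; z up its axis. Starts upright on the counter.
- weight_small_center (a point): Centre of the second smallest of four loose brass weights, about 160 g: an upright cylinder 30 mm in diameter and 28 mm high with a bevelled foot and, on top, a thin neck and a small round knob; 40 mm high over all. Grip it round the cylinder. The point lies on its axis 20 mm above its underside; z up its axis. Starts upright on the counter.
- weight_medium_center (a point): Centre of the second largest of four loose brass weights, about 340 g: an upright cylinder 40 mm in diameter and 32 mm high with a bevelled foot and, on top, a thin neck and a small round knob; 46 mm high over all. Grip it round the cylinder. The point lies on its axis 23 mm above its underside; z up its axis. Starts upright on the counter.
- weight_large_center (a point): Centre of the largest of four loose brass weights, about 580 g: an upright cylinder 50 mm in diameter and 36 mm high with a bevelled foot and, on top, a thin neck and a small round knob; 52 mm high over all. Grip it round the cylinder. The point lies on its axis 26 mm above its underside; z up its axis. Starts upright on the counter.
- gel_pen: Bystander: loose black pen, 149 mm long, 13 mm high, lying among the weights; origin at the centre of its underside, length along its y.
Things that resemble listed ones, but are neither listed nor needed, are in the scene too. Leave any blue or pink look-alike of the part that bears weight_medium_center alone.

How it is judged:
By the outcome, as a careful person would: the job done as asked, in the order asked, and still so for the second after the job is handed in, with the robot touching nothing.
It also fails if it takes over 112 s, if anything falls off the work surface, if the arm or the gripper's body presses on something with over 40 N, if the wrist force passes 120 N, or if a joint passes its speed limit or range.

## Robot

A 6-joint arm with a two-finger parallel gripper is mounted at the origin on a cart in front of the work surface, level with it; the furniture and walls round the work are solid. World frame = base frame: x ahead of the robot, y to its left, z up, the work surface at z = 0. Lengths are in mm, angles in rad, forces in N, time in s.
With the tool pointing down it reaches from about 275 to 750 mm from the base axis. Payload 10.2 kg.
Tool frame: the origin (TCP) lies where the fingers leave the gripper's body, on its centre line; the fingertips stand 73 mm ahead of it and the grasp point (between the pads) lies 54 mm ahead of it; z points along the fingers, y is the line along which they close (so a half turn about z gives the same grasp; the last joint's range is limited). The gripper opens to 85 mm and grips with 20 to 120 N. Pads are 22 mm wide; open, the fingers measure 114 mm over their backs; the gripper's body (76 mm by 85 mm) begins 54 mm behind the grasp point. The pads swing forward as they close: fully open they stand 13 mm farther back than shut.
Start: joints at [0.938, 0.313, 1.498, -0, 1.331, -0.223], TCP at [209.187, 481.531, 303.894] pointing down, gripper open.
Joint ranges: [-2.94, 2.94], [-0.97, 2.17], [0.19, 2.56], [-1.23, 4.37], [0.02, 3.11], [-2.88, 2.88]. Speed limits (rad/s): [2.39, 2.39, 3.01, 3.14, 3.14, 3.14].

## Interface

Orientations are given as a unit quaternion [w, x, y, z].
In Python, from rig import ctrl gives the robot as it stands.
- The arm moves only by the shell command python3 -m creep 'ROWS' [OPENING] [FORCE]. ROWS is JSON, a list that holds one entry, the list of rows, each a list of 6 numbers: the shift along the world's x, y, z in units of 25 mm (1.0 is 25 mm), then the turn, a rotation vector about the world's x, y, z in units of 5 degrees (1.0 is 5 degrees). In form: [[[x, y, z, ax, ay, az], ...]]. A call has 1 to 20 rows; each row is the pose to reach, as a shift and turn from the pose commanded when the call began; what a row does not reach only later rows make up. A row lasts 1/12 s, in which the tool goes at most 41.7 mm and 7.16 degrees, less where a joint would pass 70% of its speed; a pose out of reach is approached as far as the arm can. A call with a gripper value outside its range is refused whole. OPENING is the finger opening in mm, from 0 to 85.4, set as the call begins (- or left out, the last holds). The fingers move at their own pace and stop on an object; FORCE is the grip in N (left out, the last holds). Time passes only in rows, so rows that repeat a pose let the fingers close. It gives the time, the measured TCP pose, the force, the opening and the grip force at its end, in the units of the state.
- ctrl.sense(): the state, without advancing time (a new reading comes with each control period).
- ctrl.capture(name): name is "scene" or "top"; returns a dict with "image" (400x640x3 uint8, red, green, blue), "fx", "fy", "cx", "cy" (pixels), "k1" (the pictures are not rectified: a ray, as slopes to the right and down, at radius r is drawn at 1 + k1 r^2 times it, then the intrinsics apply), "R" (3x3) and "t" (3): a world point X has camera coordinates R X + t. Camera axes: x right, y down, z forward; pixel columns grow to the right and rows downward; lengths in mm; the calibration is good to about 2 mm. A picture is of the moment at which its call begins. There is no depth.
- ctrl.finish_job(): hands the job in; it is judged then, once.
The state is a dict: "time_s": time; "joints": joint angles; "dq": joint speeds; "tau": joint torques, N m; "eef_pos": TCP position; "ee_rot": TCP orientation; "force": force on the tool from outside, world axes, zero at the start; "wrist_torque": the same for the moment, N m; "grip_width": opening from 0.0 (shut) to 1.0 (fully open); "grip_force": force on a finger pad.
Only numpy, scipy, OpenCV 4.12 (cv2) and the standard library are available. Lean on these libraries where they do the work, as an engineer would, in place of code of your own. Each camera call takes 0.05 s, during which the arm holds its last target. There are 200 camera calls.

## Working session

There is one attempt and no reset: what is moved stays moved. The work goes in short steps, Python scripts to look and compute and a shell command to move; the robot and the scene stay as the last step left them, time stands still between calls to the robot, and variables do not carry over. Pictures are saved under pics/ and viewed, at most 14 in all, crops included, and the job is handed in when it is done.

```bash
mkdir -p pics
cat > h.py <<'E'
import numpy as np,cv2
from rig import ctrl
def cap(n,f=None):
    c=ctrl.capture(n)
    if f: cv2.imwrite('pics/'+f,c['image'][:,:,::-1])
    return c
def ray(c,u,v,z):
    d=np.array([(u-c['cx'])/c['fx'],(v-c['cy'])/c['fy']]);s=d.copy()
    for _ in range(30): s=d/(1+c['k1']*(s@s))
    R=np.array(c['R']);t=np.array(c['t'])
    o=-R.T@t;w=R.T@np.array([s[0],s[1],1]);return o+w*(z-o[2])/w[2]
def proj(c,X):
    p=np.array(c['R'])@np.array(X,float)+np.array(c['t']);s=p[:2]/p[2];s=s*(1+c['k1']*(s@s))
    return np.array([s[0]*c['fx']+c['cx'],s[1]*c['fy']+c['cy']])
E
python3 - <<'E'
from h import *
for n in('scene','top'):
    c=cap(n,n+'0.png');print(n,c['fx'],c['cx'],c['cy'],c['k1'],-np.array(c['R']).T@c['t'],np.array(c['R']).round(3).tolist())
print(ctrl.sense())
E
```

```text
scene 446.0165177426414 321.012055532246 202.59333440641623 0.034234939665503554 [ 87.12165765 894.05001045 508.51904675] [[-0.814, -0.58, -0.002], [-0.271, 0.383, -0.883], [0.513, -0.719, -0.47]]
top 489.0731048779554 318.96564320826775 193.1121759931292 0.016933552769293436 [ 428.48258606  203.55657234 1062.23096412] [[-0.02, -1.0, 0.002], [-0.991, 0.019, -0.135], [0.135, -0.005, -0.991]]
{'time_s': 0.1, 'joints': array([ 9.37600183e-01,  3.13373310e-01,  1.49835994e+00,  2.05064337e-05,
        1.33099058e+00, -2.23404680e-01]), 'dq': array([ 5.37322458e-04, -2.46634007e-03, -3.84617441e-05, -2.25939458e-03,
        1.18239347e-04,  5.96393533e-04]), 'tau': array([ 2.97544575e-03, -4.12900150e+01, -2.60145915e+01, -2.48113693e-04,
        3.02488654e-03,  1.28786880e-05]), 'eef_pos': array([209.09042429, 481.40640548, 303.40330813]), 'ee_rot': array([-2.43961370e-04,  2.03467431e-01,  9.79081552e-01, -5.10362860e-04]), 'force': array([-0.53955846, -0.80090565,  0.38885358]), 'wrist_torque': array([ 0.05571736,  0.03620325, -0.0142094 ]), 'grip_force': 0.0, 'grip_width': 0.9980824731331771}
```

View pics/scene0.png

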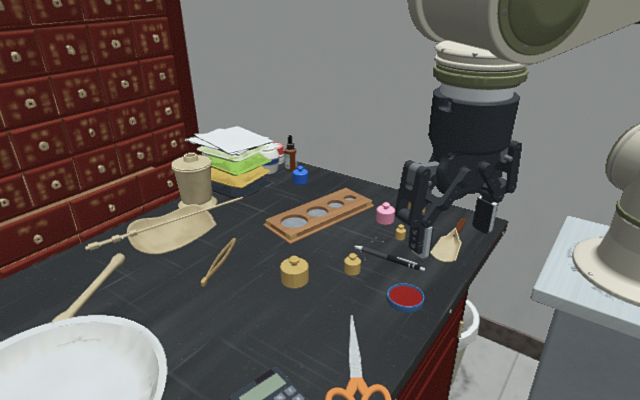

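View pics/top0.png

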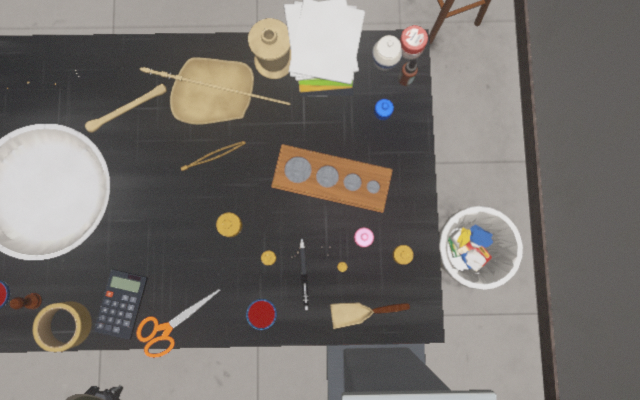

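The scene picture shows the block around (320,214) and brass weights at (294,271), (352,264) and (401,232). In the top picture:
- **Brass weights:** (228,225), (403,255), (268,258) and (342,267). By size these are large, medium, small and tiny.
- **Look-alikes:** pink (364,237) and blue (384,108).
- **Others:** the pen runs from (302,242) to (306,308), and the wells are at (298,170), (327,177), (352,183) and (373,187).

I'll measure these and confirm them in one crop.

```bash
cat > m.py <<'E'
from h import *
def meas(c):
    im=c['image'];hsv=cv2.cvtColor(im,cv2.COLOR_RGB2HSV)
    m=cv2.inRange(hsv,(14,120,60),(30,255,255))
    m=cv2.morphologyEx(m,cv2.MORPH_OPEN,np.ones((3,3)))
    n,l,s,ce=cv2.connectedComponentsWithStats(m)
    return [(ce[i],s[i]) for i in range(1,n)]
E
python3 - <<'E'
from m import *
c=cap('top');im=c['image']
for p,s in meas(c):
    if 50<s[4]<700: print(p.round(1),s.tolist(),ray(c,*p,24).round(1))
cv2.imwrite('pics/crop.png',cv2.resize(im[130:325,200:440],None,fx=3,fy=3,interpolation=cv2.INTER_CUBIC)[:,:,::-1])
hsv=cv2.cvtColor(im,cv2.COLOR_RGB2HSV)
# wells: greyish blobs inside block region; lengths
g=cv2.inRange(hsv,(0,0,70),(180,90,200));g[:150]=0;g[205:]=0;g[:,:275]=0;g[:,390:]=0
n,l,s,ce=cv2.connectedComponentsWithStats(g)
for i in range(1,n):
    if s[i,4]>60:print('well',ce[i].round(1),s[i].tolist(),ray(c,*ce[i],8).round(1),ray(c,*ce[i],18).round(1))
for p in [(281,146),(392,164),(384,211),(272,188)]:print(p,ray(c,*p,18).round(1))
print('pen',ray(c,302,241,8),ray(c,306,309,8))
print(proj(c,[209,481,304]),proj(c,[0,0,0]))
E
```

```text
[317.6  87.5] [299, 85, 45, 7, 222] [804.7 197.2  24. ]
[228.6 224.4] [216, 212, 26, 25, 491] [506.4 391.8  24. ]
[463.9 236.9] [458, 229, 12, 17, 141] [ 470.2 -105.8   24. ]
[402.8 254.3] [393, 245, 20, 19, 311] [436.3  24.8  24. ]
[268.1 257.4] [261, 251, 15, 14, 176] [435.3 308.4  24. ]
[341.8 266.4] [337, 262, 10, 10, 79] [413.6 153.9  24. ]
[155.9 331.6] [137, 317, 37, 31, 420] [288.9 539.4  24. ]
well [297.5 169.4] [284, 157, 28, 26, 573] [625.  244.6   8. ] [623.1 244.2  18. ]
well [327.  176.1] [316, 165, 23, 23, 402] [608.9 180.3   8. ] [607.2 180.5  18. ]
well [352.1 181.8] [343, 173, 19, 18, 257] [595.4 126.    8. ] [593.8 126.7  18. ]
well [372.8 186.5] [366, 180, 14, 14, 147] [584.1  81.1   8. ] [582.6  82.3  18. ]
well [314.4 200.4] [293, 193, 52, 12, 214] [556. 209.   8.] [554.7 208.9  18. ]
(281, 146) [675.8 279.5  18. ]
(392, 164) [631.2  38.9  18. ]
(384, 211) [529.1  60.1  18. ]
(272, 188) [583.5 299.8  18. ]
pen [468.79020012 237.11805204   8.        ] [326.12901291 230.79136933   8.        ]
[131.4705565  414.97893123] [422.65228929 471.71645907]
```

View pics/crop.png

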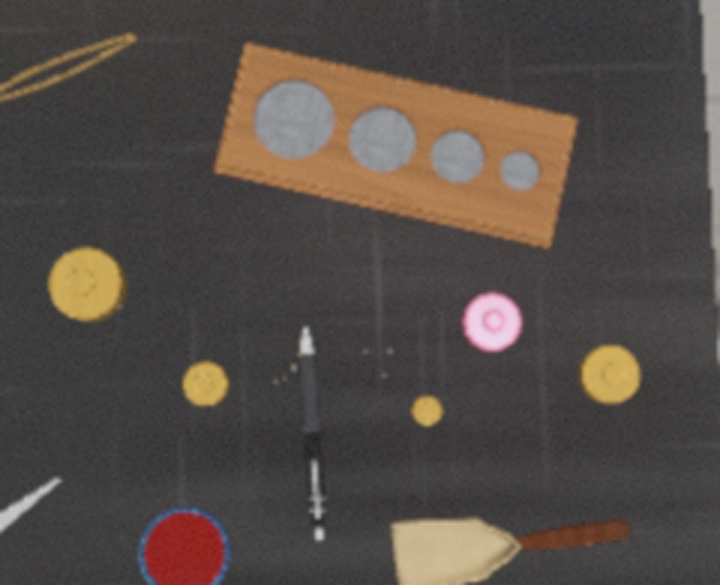

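Confirmed. The brass weights are large (228,224), medium (403,254), small (268,257) and tiny (342,266), judged by diameter. The pink one at (364,237) has the medium's size but the wrong colour, so I leave it. The pen lies clear. I start with the small weight, with the fingers closing across the block (yaw −14°).

```bash
python3 -m creep '[[[9.04,-6.9,-5.76,0,0,-16.1],[9.04,-6.9,-5.76,0,0,-16.1],[9.04,-6.9,-5.76,0,0,-16.1],[9.04,-6.9,-5.76,0,0,-16.1],[9.04,-6.9,-5.76,0,0,-16.1],[9.04,-6.9,-5.76,0,0,-16.1],[9.04,-6.9,-5.76,0,0,-16.1],[9.04,-6.9,-5.76,0,0,-16.1],[9.04,-6.9,-5.76,0,0,-16.1],[9.04,-6.9,-5.76,0,0,-16.1],[9.04,-6.9,-5.76,0,0,-16.1],[9.04,-6.9,-5.76,0,0,-16.1],[9.04,-6.9,-5.76,0,0,-16.1],[9.04,-6.9,-5.76,0,0,-16.1],[9.04,-6.9,-5.76,0,0,-16.1],[9.04,-6.9,-5.76,0,0,-16.1]]]' 60 50
python3 - <<'E'
from h import *
s=ctrl.sense();print(s['joints'].round(2),s['eef_pos'],s['ee_rot'])
a=cap('scene')['image'];b=cap('top')['image']
cv2.imwrite('pics/a1.png',np.hstack([cv2.resize(a[180:330,250:450],None,fx=2,fy=2),cv2.resize(b[130:280,200:400],None,fx=2,fy=2)])[:,:,::-1])
E
```

```text
time_s: 1.48
eef_pos: [435.1, 309.1, 159.9]
ee_rot: [-0.0, 0.788, 0.616, -0.0]
force: [-0.4, -1.1, -0.3]
grip_width: 0.703
grip_force: 0.0
[ 0.4   0.49  1.65 -0.    1.    0.64] [435.1306779  309.05129933 159.85695715] [-4.53306333e-06  7.87594820e-01  6.16193473e-01 -5.53875949e-05]
```

View pics/a1.png

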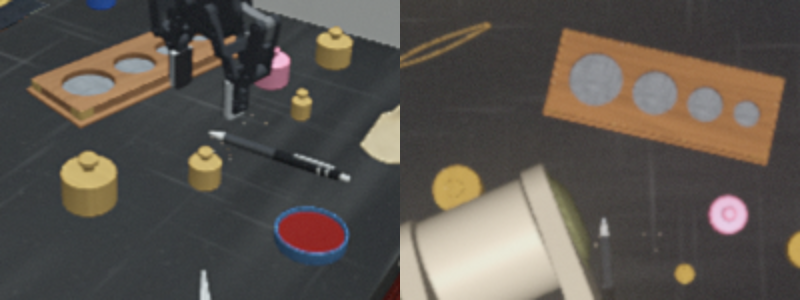

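The scene crop (left) shows the fingers raised above the small weight, which is at about (352,265) in the full image, with nothing in the way below. I'll check the calibration and fingertip height from this view.

Run:
```python
from h import *
c=cap('scene');d=np.array([.970,-.243])
P=np.array([435.1,309.1])
for z in(82,87,92,97):print(z,[proj(c,[*(P+s*34*d),z]).round(1).tolist() for s in(1,-1)])
for n,p,z in[('S',(435.3,309.1),28),('L',(506.5,392.2),36),('T',(413.4,153.5),24),('M',(436.3,23.9),32)]:
  print(n,'base',proj(c,[*p,0]).round(1),'coltop',proj(c,[*p,z]).round(1),'knob',proj(c,[*p,z+12]).round(1))
hsv=cv2.cvtColor(c['image'],cv2.COLOR_RGB2HSV)
m=cv2.inRange(hsv,(14,100,50),(30,255,255))
n,l,s,ce=cv2.connectedComponentsWithStats(m)
print([(ce[i].round(1).tolist(),s[i].tolist()) for i in range(1,n) if s[i,4]>80 and s[i,0]>270 and s[i,1]>170])
```

```text
82 [[339.8, 227.5], [366.3, 242.9]]
87 [[339.9, 225.2], [366.4, 240.5]]
92 [[339.9, 222.8], [366.6, 238.1]]
97 [[340.0, 220.5], [366.7, 235.6]]
S base [351.2 272.1] coltop [351.7 259.8] knob [351.9 254.4]
L base [293.9 280.9] coltop [293.3 264.8] knob [293.1 259.2]
T base [399.5 239.1] coltop [400.4 229.3] knob [400.9 224.4]
M base [415.8 211.5] coltop [417.2 199.4] knob [417.7 194.7]
[([416.6, 204.3], [408, 193, 19, 22, 311]), ([351.4, 208.3], [345, 200, 16, 18, 168]), ([400.2, 232.2], [396, 224, 10, 16, 126]), ([352.0, 264.3], [344, 253, 17, 22, 288]), ([294.1, 271.9], [280, 256, 29, 32, 747]), ([357.9, 389.6], [326, 377, 65, 23, 597])]
```

```bash
python3 -m creep '[[[0,0,-1,0,0,0],[0,0,-2,0,0,0],[0,0,-2.6,0,0,0],[0,0,-2.98,0,0,0],[0,0,-2.98,0,0,0]]]' 60 50 && python3 -m creep '[[[0,0,0,0,0,0],[0,0,0,0,0,0],[0,0,0,0,0,0],[0,0,0,0,0,0],[0,0,0,0,0,0],[0,0,0,0,0,0],[0,0,0,0,0,0],[0,0,0,0,0,0],[0,0,0,0,0,0],[0,0,0,0,0,0]]]' 22 50 && python3 -m creep '[[[0,0,0.4,0,0,0],[0,0,1,0,0,0],[0,0,2,0,0,0],[0,0,2.4,0,0,0],[0,0,2.4,0,0,0]]]'
python3 - <<'E'
from h import *
a=cap('scene')['image']
cv2.imwrite('pics/a2.png',cv2.resize(a[170:320,250:450],None,fx=3,fy=3)[:,:,::-1])
E
```

```text
time_s: 2.05
eef_pos: [434.6, 308.7, 83.8]
ee_rot: [-0.0, 0.788, 0.616, -0.001]
force: [-0.3, -0.0, -0.2]
grip_width: 0.705
grip_force: 0.0
time_s: 2.88
eef_pos: [435.7, 309.3, 86.8]
ee_rot: [0.0, 0.788, 0.616, 0.001]
force: [-1.7, -1.2, 6.7]
grip_width: 0.325
grip_force: 49.3
time_s: 3.3
eef_pos: [436.1, 309.5, 148.1]
ee_rot: [0.001, 0.788, 0.616, 0.003]
force: [-0.0, 0.4, -1.7]
grip_width: 0.322
grip_force: 49.8
```

View pics/a2.png

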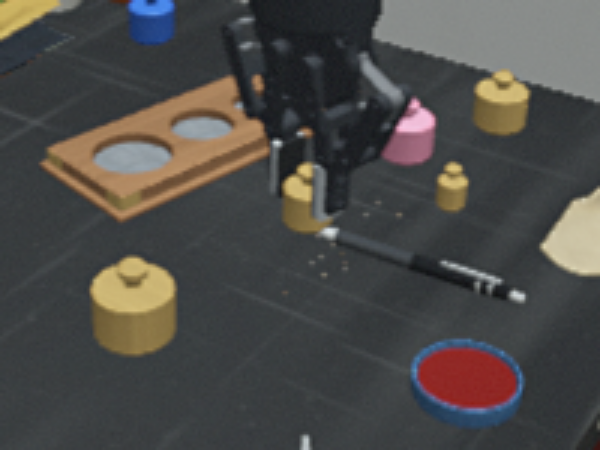

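The small weight hangs between the fingers at crop (305,200), upright and clear of the counter. I'll carry it above the second well.

```bash
python3 -m creep '[[[0.3,-0.35,0,0,0,0],[1.1,-1.3,0,0,0,0],[2.1,-2.4,0,0,0,0],[3.1,-3.5,0,0,0,0],[4.1,-4.7,0,0,0,0],[5.1,-5.8,0,0,0,0],[5.9,-6.8,0,0,0,0],[6.3,-7.2,0,0,0,0],[6.38,-7.31,0,0,0,0],[6.38,-7.31,0,0,0,0],[6.38,-7.31,0,0,0,0],[6.38,-7.31,0,0,0,0],[6.38,-7.31,0,0,0,0],[6.38,-7.31,0,0,0,0]]]'
python3 - <<'E'
from h import *
a=cap('scene');b=cap('top')['image']
print(ctrl.sense()['eef_pos'])
i=cv2.resize(a['image'][150:300,250:450],None,fx=2,fy=2);j=cv2.resize(b[130:280,200:400],None,fx=2,fy=2)
cv2.imwrite('pics/a3.png',np.hstack([i,j])[:,:,::-1])
E
```

```text
time_s: 4.52
eef_pos: [594.3, 127.1, 145.4]
ee_rot: [-0.0, 0.788, 0.616, -0.0]
force: [-0.4, -0.1, -1.7]
grip_width: 0.326
grip_force: 49.8
[594.45225983 126.77688538 145.49213536]
```

View pics/a3.png

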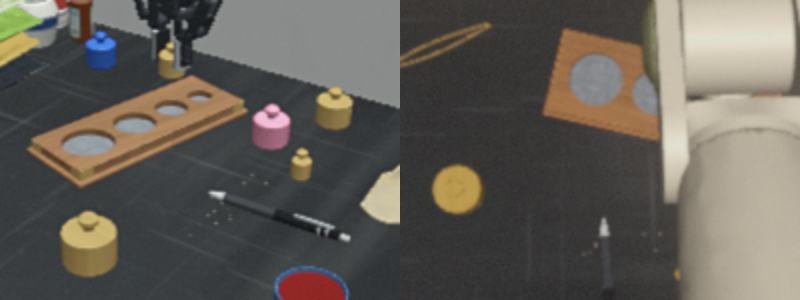

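The weight is held upright over the block, which is at (140,130) in the left crop. I'll lower it.

```bash
python3 -m creep '[[[0,0,-0.4,0,0,0],[0,0,-1,0,0,0],[0,0,-1.4,0,0,0],[0,0,-1.7,0,0,0],[0,0,-1.9,0,0,0],[0,0,-2.0,0,0,0],[0,0,-2.05,0,0,0],[0,0,-2.05,0,0,0],[0,0,-2.05,0,0,0]]]'
python3 - <<'E'
from h import *
a=cap('scene')
for n,p in[('S',(594.6,126.3))]:print(proj(a,[*p,18]),proj(a,[*p,8]))
i=cv2.resize(a['image'][150:250,300:400],None,fx=5,fy=5)
cv2.imwrite('pics/a4.png',i[:,:,::-1])
E
```

```text
time_s: 5.37
eef_pos: [594.8, 126.3, 94.8]
ee_rot: [0.0, 0.788, 0.616, 0.0]
force: [-2.9, -0.1, 3.4]
grip_width: 0.326
grip_force: 50.3
[335.13746209 203.11351468] [335.08069707 206.87237803]
```

View pics/a4.png

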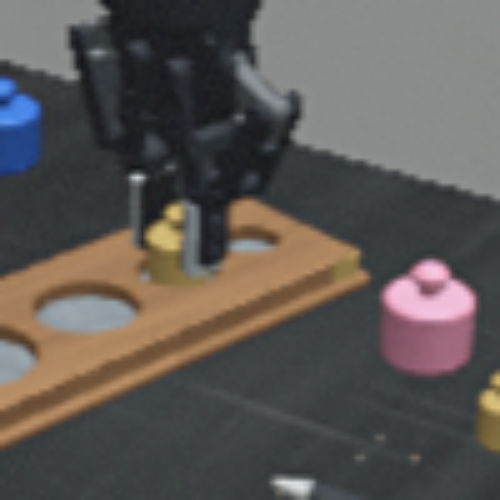

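It sits in the well with light floor contact. I'll release, lift straight up, and go to above the tiny weight (413.4,153.5).

```bash
python3 -m creep '[[[0,0,0,0,0,0],[0,0,0,0,0,0],[0,0,0,0,0,0],[0,0,0,0,0,0],[0,0,0,0,0,0],[0,0,0,0,0,0],[0,0,0.5,0,0,0],[0,0,1.5,0,0,0],[0,0,2.64,0,0,0],[0,0,2.64,0,0,0]]]' 50 && python3 -m creep '[[[-1.2,0.18,0,0,0,0],[-2.6,0.4,0,0,0,0],[-4,0.6,0,0,0,0],[-5.5,0.8,0,0,0,0],[-6.7,1.0,0,0,0,0],[-7.25,1.09,0,0,0,0],[-7.25,1.09,0,0,0,0],[-7.25,1.09,0,0,0,0],[-7.25,1.09,0,0,0,0]]]' 45
python3 - <<'E'
from h import *
a=cap('scene');b=cap('top')
i=cv2.resize(a['image'][170:270,290:430],None,fx=3,fy=3);j=cv2.resize(b['image'][140:240,260:400],None,fx=3,fy=3)
cv2.imwrite('pics/a5.png',np.vstack([i,j])[:,:,::-1])
E
```

```text
time_s: 6.25
eef_pos: [596.7, 126.4, 166.6]
ee_rot: [0.003, 0.788, 0.616, 0.004]
force: [1.9, -0.5, 1.1]
grip_width: 0.586
grip_force: 0.0
time_s: 7.0
eef_pos: [414.7, 153.4, 160.7]
ee_rot: [0.001, 0.788, 0.616, 0.001]
force: [0.7, 0.8, -0.5]
grip_width: 0.524
grip_force: 0.0
```

View pics/a5.png

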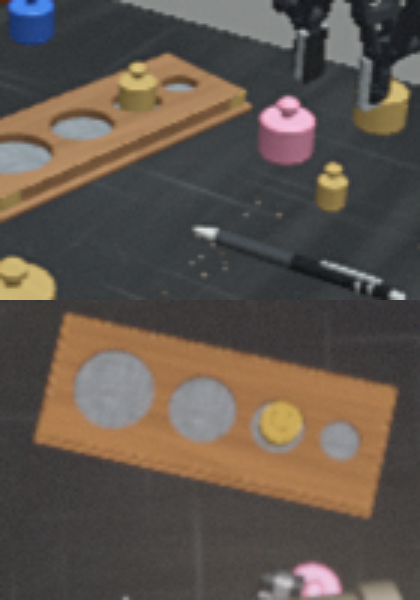

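The small weight stands upright in the second well, at (280,422) in the lower crop. Next is the tiny one.

```bash
python3 -m creep '[[[0,0,-1,0,0,0],[0,0,-2,0,0,0],[0,0,-2.6,0,0,0],[0,0,-2.96,0,0,0],[0,0,-2.96,0,0,0],[0,0,-2.96,0,0,0]]]' 45 40 && python3 -m creep '[[[0,0,0,0,0,0],[0,0,0,0,0,0],[0,0,0,0,0,0],[0,0,0,0,0,0],[0,0,0,0,0,0],[0,0,0,0,0,0],[0,0,0,0,0,0],[0,0,0,0,0,0],[0,0,0,0,0,0],[0,0,0,0,0,0]]]' 12 40 && python3 -m creep '[[[0,0,0.4,0,0,0],[0,0,1,0,0,0],[0,0,2,0,0,0],[0,0,2.4,0,0,0],[0,0,2.4,0,0,0],[0,0,2.4,0,0,0]]]'
python3 - <<'E'
from h import *
a=cap('scene')['image']
cv2.imwrite('pics/a6.png',cv2.resize(a[170:270,340:440],None,fx=4,fy=4)[:,:,::-1])
E
```

```text
time_s: 7.6
eef_pos: [414.0, 153.5, 86.3]
ee_rot: [-0.0, 0.788, 0.616, -0.0]
force: [0.1, -0.2, 0.3]
grip_width: 0.526
grip_force: 0.0
time_s: 8.43
eef_pos: [414.0, 153.6, 87.0]
ee_rot: [0.001, 0.788, 0.616, 0.001]
force: [-0.8, -0.0, 6.9]
grip_width: 0.2
grip_force: 39.0
time_s: 8.93
eef_pos: [413.4, 153.5, 146.3]
ee_rot: [0.0, 0.788, 0.616, 0.0]
force: [-0.6, 0.3, -0.4]
grip_width: 0.203
grip_force: 39.3
```

View pics/a6.png

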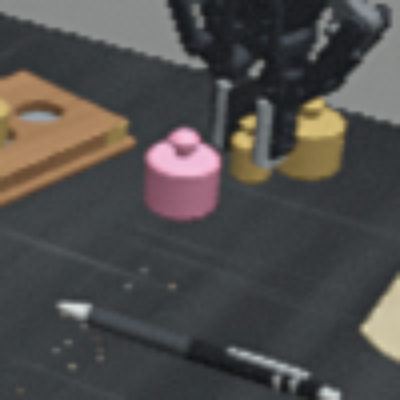

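The tiny weight is held upright at crop (250,155). I'll carry it over the first well and lower it.

```bash
python3 -m creep '[[[0.3,-0.12,0.4,0,0,0],[1.1,-0.46,0.6,0,0,0],[2.1,-0.9,0.6,0,0,0],[3.3,-1.4,0.6,0,0,0],[4.5,-1.9,0.6,0,0,0],[5.6,-2.36,0.6,0,0,0],[6.4,-2.7,0.4,0,0,0],[6.75,-2.85,0.1,0,0,0],[6.8,-2.87,0,0,0,0],[6.8,-2.87,0,0,0,0],[6.8,-2.87,0,0,0,0],[6.8,-2.87,0,0,0,0],[6.8,-2.87,0,0,0,0],[6.8,-2.87,0,0,0,0]]]' && python3 -m creep '[[[0,0,-0.4,0,0,0],[0,0,-1,0,0,0],[0,0,-1.4,0,0,0],[0,0,-1.7,0,0,0],[0,0,-1.9,0,0,0],[0,0,-2.0,0,0,0],[0,0,-2.04,0,0,0],[0,0,-2.04,0,0,0],[0,0,-2.04,0,0,0]]]'
python3 - <<'E'
from h import *
a=cap('scene')
i=cv2.resize(a['image'][160:230,320:410],None,fx=5,fy=5)
cv2.imwrite('pics/a7.png',i[:,:,::-1])
E
```

```text
time_s: 10.15
eef_pos: [583.2, 82.1, 146.6]
ee_rot: [0.0, 0.788, 0.616, 0.0]
force: [0.1, 0.2, -1.0]
grip_width: 0.202
grip_force: 39.3
time_s: 10.9
eef_pos: [583.7, 81.8, 95.6]
ee_rot: [0.0, 0.788, 0.616, 0.0]
force: [0.1, -0.7, -0.7]
grip_width: 0.205
grip_force: 39.3
```

View pics/a7.png

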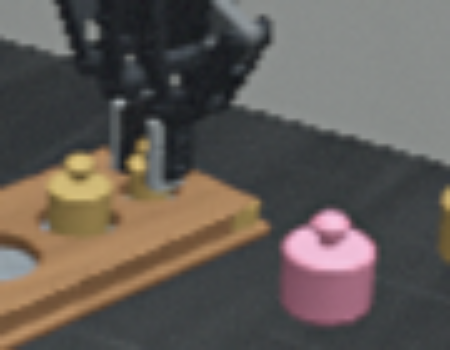

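The tiny weight stands in its well at crop (150,180). I'll release it and fetch the medium brass weight.

```bash
python3 -m creep '[[[0,0,0,0,0,0],[0,0,0,0,0,0],[0,0,0,0,0,0],[0,0,0,0,0,0],[0,0,0,0,0,0],[0,0,0,0,0,0],[0,0,0.5,0,0,0],[0,0,1.5,0,0,0],[0,0,2.6,0,0,0],[0,0,2.6,0,0,0]]]' 40 && python3 -m creep '[[[-1.2,-0.47,0,0,0,0],[-2.6,-1.02,0,0,0,0],[-4,-1.57,0,0,0,0],[-5.2,-2.04,0,0,0,0],[-5.88,-2.31,0,0,0,0],[-5.88,-2.31,0,0,0,0],[-5.88,-2.31,0,0,0,0],[-5.88,-2.31,0,0,0,0],[-5.88,-2.31,0,0,0,0]]]' 75
python3 - <<'E'
from h import *
a=cap('scene');b=cap('top')
i=cv2.resize(a['image'][160:260,300:440],None,fx=3,fy=3);j=cv2.resize(b['image'][140:240,260:400],None,fx=3,fy=3)
cv2.imwrite('pics/a8.png',np.vstack([i,j])[:,:,::-1])
E
```

```text
time_s: 11.78
eef_pos: [585.4, 81.8, 166.3]
ee_rot: [0.003, 0.788, 0.616, 0.003]
force: [0.6, -0.8, 0.9]
grip_width: 0.471
grip_force: 0.0
time_s: 12.53
eef_pos: [437.3, 24.2, 160.4]
ee_rot: [0.0, 0.788, 0.616, 0.0]
force: [-0.2, -0.0, -0.8]
grip_width: 0.881
grip_force: 0.0
```

View pics/a8.png

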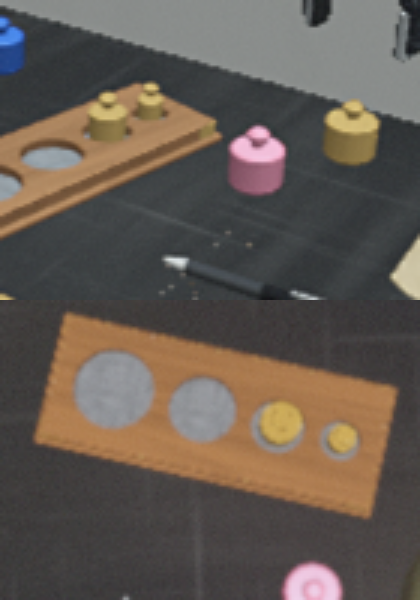

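Both small weights stand upright in their wells, at (280,422) and (341,438) in the lower crop. The gripper is above the brass medium weight, which is at (350,133) in the upper crop. I'll grasp it.

```bash
python3 -m creep '[[[0,0,-1,0,0,0],[0,0,-2,0,0,0],[0,0,-2.7,0,0,0],[0,0,-3.0,0,0,0],[0,0,-3.04,0,0,0],[0,0,-3.04,0,0,0]]]' 75 60 && python3 -m creep '[[[0,0,0,0,0,0],[0,0,0,0,0,0],[0,0,0,0,0,0],[0,0,0,0,0,0],[0,0,0,0,0,0],[0,0,0,0,0,0],[0,0,0,0,0,0],[0,0,0,0,0,0],[0,0,0,0,0,0],[0,0,0,0,0,0]]]' 30 60 && python3 -m creep '[[[0,0,0.4,0,0,0],[0,0,1,0,0,0],[0,0,2,0,0,0],[0,0,3,0,0,0],[0,0,3,0,0,0],[0,0,3,0,0,0]]]'
```

```text
time_s: 13.13
eef_pos: [436.8, 24.1, 84.3]
ee_rot: [-0.0, 0.788, 0.616, -0.0]
force: [-0.1, -0.1, -0.1]
grip_width: 0.877
grip_force: 0.0
time_s: 13.97
eef_pos: [436.7, 24.0, 85.3]
ee_rot: [0.0, 0.788, 0.616, 0.0]
force: [-3.5, 1.2, 11.7]
grip_width: 0.443
grip_force: 59.0
time_s: 14.47
eef_pos: [436.6, 24.0, 159.7]
ee_rot: [0.001, 0.788, 0.616, 0.001]
force: [0.1, -0.0, -4.0]
grip_width: 0.44
grip_force: 61.7
```

```bash
python3 -m creep '[[[0.3,0.27,0,0,0,0],[1.1,1.0,0,0,0,0],[2.1,1.9,0,0,0,0],[3.1,2.8,0,0,0,0],[4.2,3.8,0,0,0,0],[5.3,4.8,0,0,0,0],[6.2,5.7,0,0,0,0],[6.7,6.1,0,0,0,0],[6.86,6.26,0,0,0,0],[6.86,6.26,0,0,0,0],[6.86,6.26,0,0,0,0],[6.86,6.26,0,0,0,0],[6.86,6.26,0,0,0,0],[6.86,6.26,0,0,0,0]]]' && python3 -m creep '[[[0,0,-0.4,0,0,0],[0,0,-1,0,0,0],[0,0,-1.6,0,0,0],[0,0,-2.1,0,0,0],[0,0,-2.4,0,0,0],[0,0,-2.55,0,0,0],[0,0,-2.62,0,0,0],[0,0,-2.64,0,0,0],[0,0,-2.64,0,0,0]]]'
python3 - <<'E'
from h import *
a=cap('scene')
i=cv2.resize(a['image'][160:260,280:400],None,fx=5,fy=5)
cv2.imwrite('pics/a9.png',i[:,:,::-1])
E
```

```text
time_s: 15.63
eef_pos: [607.7, 180.0, 159.3]
ee_rot: [-0.0, 0.788, 0.615, -0.0]
force: [-0.6, 1.4, -4.4]
grip_width: 0.438
grip_force: 61.7
time_s: 16.38
eef_pos: [608.3, 180.6, 93.7]
ee_rot: [0.0, 0.788, 0.616, 0.001]
force: [-0.1, 0.2, -3.2]
grip_width: 0.436
grip_force: 61.7
```

View pics/a9.png

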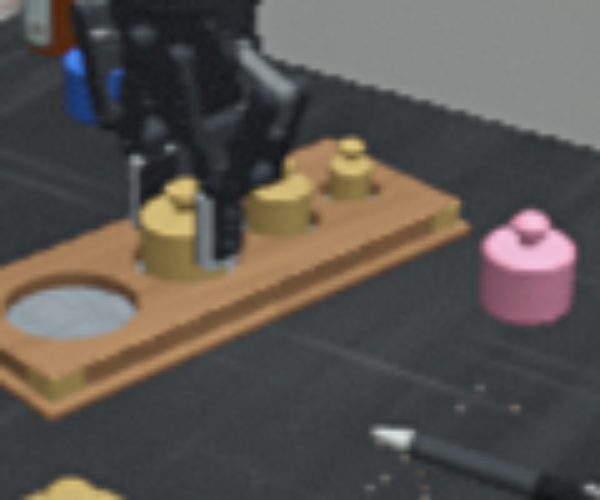

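The medium weight is in the third well at crop (185,230). I'll release it and fetch the large one.

```bash
python3 -m creep '[[[0,0,0,0,0,0],[0,0,0,0,0,0],[0,0,0,0,0,0],[0,0,0,0,0,0],[0,0,0,0,0,0],[0,0,0,0,0,0],[0,0,0.5,0,0,0],[0,0,1.5,0,0,0],[0,0,2.8,0,0,0],[0,0,2.8,0,0,0]]]' 62 && python3 -m creep '[[[-0.6,1.2,0,0,0,0],[-1.25,2.6,0,0,0,0],[-1.9,4,0,0,0,0],[-2.6,5.4,0,0,0,0],[-3.3,6.8,0,0,0,0],[-3.8,7.9,0,0,0,0],[-4.06,8.47,0,0,0,0],[-4.06,8.47,0,0,0,0],[-4.06,8.47,0,0,0,0],[-4.06,8.47,0,0,0,0],[-4.06,8.47,0,0,0,0]]]' 85 80 && python3 -m creep '[[[0,0,-1,0,0,0],[0,0,-2,0,0,0],[0,0,-2.8,0,0,0],[0,0,-3.1,0,0,0],[0,0,-3.2,0,0,0],[0,0,-3.2,0,0,0]]]' && python3 -m creep '[[[0,0,0,0,0,0],[0,0,0,0,0,0],[0,0,0,0,0,0],[0,0,0,0,0,0],[0,0,0,0,0,0],[0,0,0,0,0,0],[0,0,0,0,0,0],[0,0,0,0,0,0],[0,0,0,0,0,0],[0,0,0,0,0,0]]]' 40 80 && python3 -m creep '[[[0,0,0.4,0,0,0],[0,0,1,0,0,0],[0,0,2,0,0,0],[0,0,3,0,0,0],[0,0,3,0,0,0],[0,0,3,0,0,0]]]'
```

```text
time_s: 17.27
eef_pos: [610.1, 180.9, 170.5]
ee_rot: [0.003, 0.788, 0.616, 0.005]
force: [1.3, -0.0, 1.9]
grip_width: 0.724
grip_force: 0.0
time_s: 18.18
eef_pos: [507.4, 391.0, 163.4]
ee_rot: [0.0, 0.788, 0.615, 0.0]
force: [-0.4, 0.6, 0.7]
grip_width: 0.993
grip_force: 0.0
time_s: 18.68
eef_pos: [507.0, 391.8, 83.5]
ee_rot: [0.0, 0.788, 0.615, 0.0]
force: [0.3, 1.1, 1.0]
grip_width: 0.993
grip_force: 0.0
time_s: 19.52
eef_pos: [506.7, 392.6, 84.9]
ee_rot: [0.0, 0.788, 0.616, 0.001]
force: [-3.0, -1.4, 7.4]
grip_width: 0.553
grip_force: 82.3
time_s: 20.02
eef_pos: [506.5, 392.4, 158.8]
ee_rot: [0.0, 0.788, 0.616, 0.001]
force: [-0.7, -0.3, -6.5]
grip_width: 0.553
grip_force: 83.9
```

```bash
python3 -m creep '[[[0.2,-0.25,0,0,0,0],[0.7,-0.9,0,0,0,0],[1.4,-1.8,0,0,0,0],[2.2,-2.8,0,0,0,0],[3,-3.8,0,0,0,0],[3.8,-4.8,0,0,0,0],[4.4,-5.5,0,0,0,0],[4.65,-5.85,0,0,0,0],[4.7,-5.91,0,0,0,0],[4.7,-5.91,0,0,0,0],[4.7,-5.91,0,0,0,0],[4.7,-5.91,0,0,0,0],[4.7,-5.91,0,0,0,0],[4.7,-5.91,0,0,0,0]]]' && python3 -m creep '[[[0,0,-0.4,0,0,0],[0,0,-1,0,0,0],[0,0,-1.6,0,0,0],[0,0,-2.1,0,0,0],[0,0,-2.4,0,0,0],[0,0,-2.55,0,0,0],[0,0,-2.62,0,0,0],[0,0,-2.64,0,0,0],[0,0,-2.64,0,0,0]]]'
python3 - <<'E'
from h import *
a=cap('scene')
i=cv2.resize(a['image'][160:260,260:380],None,fx=5,fy=5)
cv2.imwrite('pics/a10.png',i[:,:,::-1])
E
```

```text
time_s: 21.18
eef_pos: [623.5, 245.3, 158.2]
ee_rot: [-0.0, 0.788, 0.616, -0.0]
force: [-0.0, -0.8, -5.6]
grip_width: 0.553
grip_force: 83.9
time_s: 21.93
eef_pos: [624.1, 244.7, 92.9]
ee_rot: [0.0, 0.788, 0.616, 0.0]
force: [-2.5, 0.0, -0.4]
grip_width: 0.551
grip_force: 84.3
```

View pics/a10.png

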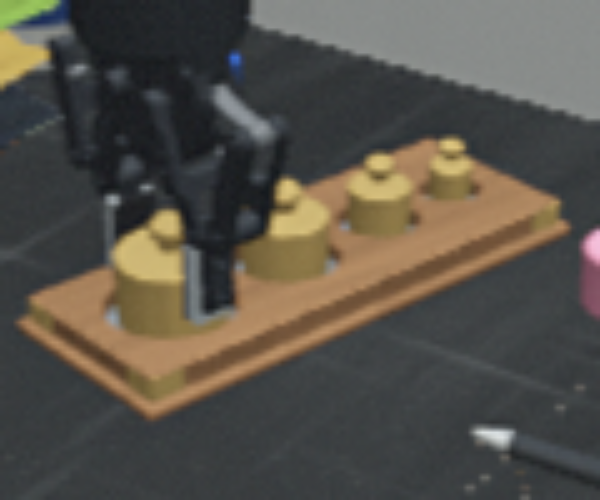

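The large weight is in the last well at crop (170,280). I'll release, lift, back away and check the result.

```bash
python3 -m creep '[[[0,0,0,0,0,0],[0,0,0,0,0,0],[0,0,0,0,0,0],[0,0,0,0,0,0],[0,0,0,0,0,0],[0,0,0,0,0,0],[0,0,0.5,0,0,0],[0,0,1.5,0,0,0],[0,0,3,0,0,0],[0,0,4,0,0,0]]]' 75 && python3 -m creep '[[[-1,1,1,0,0,0],[-2,2.5,2,0,0,0],[-3.5,4,2,0,0,0],[-5,5.5,2,0,0,0],[-6.5,7,2,0,0,0],[-8,8,2,0,0,0],[-8,8,2,0,0,0],[-8,8,2,0,0,0],[-8,8,2,0,0,0],[-8,8,2,0,0,0],[-8,8,2,0,0,0],[-8,8,2,0,0,0]]]'
python3 - <<'E'
from h import *
a=cap('scene');b=cap('top')
i=cv2.resize(a['image'][160:290,240:440],None,fx=2.2,fy=2.2);j=cv2.resize(b['image'][140:270,230:430],None,fx=2.2,fy=2.2)
cv2.imwrite('pics/a11.png',np.vstack([i,j])[:,:,::-1])
E
```

```text
time_s: 22.82
eef_pos: [624.3, 244.6, 196.2]
ee_rot: [0.001, 0.788, 0.616, 0.001]
force: [1.0, 0.8, 1.2]
grip_width: 0.875
grip_force: 0.0
time_s: 23.82
eef_pos: [425.2, 443.5, 242.2]
ee_rot: [0.0, 0.789, 0.615, 0.0]
force: [-0.6, 0.2, -1.2]
grip_width: 0.879
grip_force: 0.0
```

View pics/a11.png

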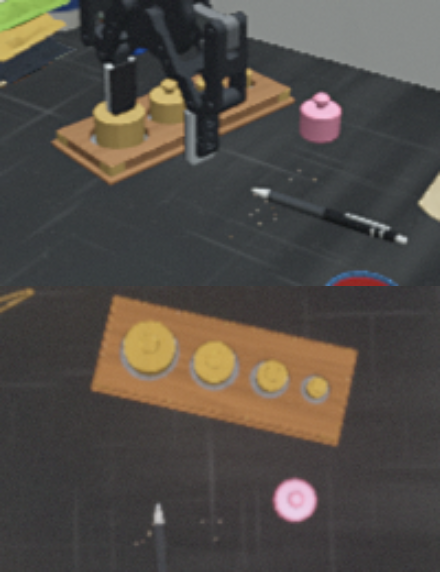

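All four weights sit in their wells in size order, at (150,348), (214,364), (271,377) and (316,387) in the lower crop. The pen and the pink look-alike have not moved, and the gripper is clear.

```bash
python3 -c "
from rig import ctrl
print(ctrl.finish_job())"
```

```text
the job is handed in; nothing more can be done
None
```

The job is handed in: all four brass weights stand upright in their own wells, in order from smallest to largest, and the pen and the look-alikes were left where they were.

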